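# Flip open two desk boxes

## Task

Three lidded desk boxes stand in a row: flip the lids of the blue box and the yellow box right back, in either order, so that both stay open by themselves, and leave the grey box shut. Only push the lids up from beneath their front tabs with a fingertip or the outside of the fingers: do not pinch a lid or its tab, and leave the other things on the desk where they are.

Things in the scene. Friction and masses are not known exactly. Their poses are not given: they have to be found in the camera images.
- blue_box: blue plastic desk box with a hinged lid, holding a green binder clip and a dark blue memory stick; fixed to the table. Outside 90 mm deep (x) x 100 mm wide (y), rim 62 mm high. Origin: centre of its underside on the table. Its own +x points from the front (tab side, toward the robot at yaw 0) to the rear (hinge side).
- blue_lid (a joint): hinge of the blue lid in rad: 0 shut, grows as the front edge rises and swings to the rear, stop at 1.92. The hinge is free (no spring, hardly any friction): the lid (about 0.08 to 0.14 kg) falls shut below roughly 1.4 rad and falls back onto its stop beyond about 1.6 rad. Starts shut.
- blue_hinge (a point): middle of the blue box's hinge line, which runs along the box's y; in box axes at x +45, y 0, z 62 mm
- blue_tab (a point): middle of the rounded rim (8 mm thick) of the thumb tab on the blue lid, moves with the lid. The tab is 60 mm wide, starts at the lid's front edge and flares 32 mm forward and upward at 45 degrees, so that a fingertip can get beneath it from the front; with the lid shut the rim is in box axes at x -64, y 0, z 87 mm. The lid plate is 90 x 100 x 6 mm, its underside at the rim of the box
- yellow_box: yellow plastic desk box with a hinged lid, holding a pad of yellow sticky notes; fixed to the table. Outside 90 mm deep (x) x 100 mm wide (y), rim 62 mm high. Origin: centre of its underside on the table. Its own +x points from the front (tab side, toward the robot at yaw 0) to the rear (hinge side).
- yellow_lid (a joint): hinge of the yellow lid in rad: 0 shut, grows as the front edge rises and swings to the rear, stop at 1.92. The hinge is free (no spring, hardly any friction): the lid (about 0.08 to 0.14 kg) falls shut below roughly 1.4 rad and falls back onto its stop beyond about 1.6 rad. Starts shut.
- yellow_hinge (a point): middle of the yellow box's hinge line, which runs along the box's y; in box axes at x +45, y 0, z 62 mm
- yellow_tab (a point): middle of the rounded rim (8 mm thick) of the thumb tab on the yellow lid, moves with the lid. The tab is 60 mm wide, starts at the lid's front edge and flares 32 mm forward and upward at 45 degrees, so that a fingertip can get beneath it from the front; with the lid shut the rim is in box axes at x -64, y 0, z 87 mm. The lid plate is 90 x 100 x 6 mm, its underside at the rim of the box
- grey_box: grey plastic desk box with a hinged lid, holding nothing; fixed to the table. Outside 90 mm deep (x) x 100 mm wide (y), rim 62 mm high. Origin: centre of its underside on the table. Its own +x points from the front (tab side, toward the robot at yaw 0) to the rear (hinge side).
- grey_lid (a joint): hinge of the grey lid in rad: 0 shut, grows as the front edge rises and swings to the rear, stop at 1.92. The hinge is free (no spring, hardly any friction): the lid (about 0.08 to 0.14 kg) falls shut below roughly 1.4 rad and falls back onto its stop beyond about 1.6 rad. Starts shut.
- grey_hinge (a point): middle of the grey box's hinge line, which runs along the box's y; in box axes at x +45, y 0, z 62 mm
- grey_tab (a point): middle of the rounded rim (8 mm thick) of the thumb tab on the grey lid, moves with the lid. The tab is 60 mm wide, starts at the lid's front edge and flares 32 mm forward and upward at 45 degrees, so that a fingertip can get beneath it from the front; with the lid shut the rim is in box axes at x -64, y 0, z 87 mm. The lid plate is 90 x 100 x 6 mm, its underside at the rim of the box
- power_brick: bystander, loose: black power adapter brick, 108x50x28 mm; origin at the centre of its underside
- tape_ring: bystander, loose: small roll of white tape lying flat, 49 mm across, 18 mm high; origin at the centre of its underside
- yellow_tag: bystander, loose: yellow key tag, 24x75x9 mm; origin at the centre of its underside
- clip_pack: bystander, loose: small black clip pack, 75x20x14 mm; origin at the centre of its underside
- eraser: bystander, loose: eraser in a blue sleeve, 42x23x14 mm; origin at the centre of its underside

How it is judged:
At the end, for the whole second after the job is handed in: the blue and the yellow lid lean back at rest near their stops (beyond 1.75 rad), the grey lid is shut (under 0.08 rad), and the bystanders are within 20 mm of where they stood (value of joint each of blue_lid, yellow_lid above 1.75 rad and value of joint grey_lid below 0.08 rad and velocity of joint blue_lid between -0.1 and 0.1 rad/s and velocity of joint yellow_lid between -0.1 and 0.1 rad/s and distance of each of power_brick, tape_ring, yellow_tag, clip_pack, eraser from where it was at the start of the episode below 0.02 m); the robot touches nothing.
It fails at once if the blue lid or its tab is pinched (fingers press on its outer face and its underside at once) ((contact force between the fingers and blue_lid_plate_outer above 1 N or contact force between the fingers and blue_lid_tab_outer above 1 N) and (contact force between the fingers and blue_lid_plate_under above 1 N or contact force between the fingers and blue_lid_tab_under above 1 N or contact force between the fingers and blue_lid_tab_rim above 1 N)).
It fails at once if the yellow lid or its tab is pinched (fingers press on its outer face and its underside at once) ((contact force between the fingers and yellow_lid_plate_outer above 1 N or contact force between the fingers and yellow_lid_tab_outer above 1 N) and (contact force between the fingers and yellow_lid_plate_under above 1 N or contact force between the fingers and yellow_lid_tab_under above 1 N or contact force between the fingers and yellow_lid_tab_rim above 1 N)).
It fails at once if the grey lid is lifted (beyond 0.15 rad) (value of joint grey_lid above 0.15 rad).
It fails at once if a bystander is pushed away or lifted (moved more than 20 mm) (distance of any of power_brick, tape_ring, yellow_tag, clip_pack, eraser from where it was at the start of the episode above 0.02 m).
It also fails if it takes over 51 s, if anything falls off the work surface, if the arm or the gripper's body presses on something with over 40 N, if the wrist force passes 120 N, or if a joint passes its speed limit or range.

## Robot

A 6-joint arm with a two-finger parallel gripper is mounted at the origin on the work surface; the furniture and walls round the work are solid. World frame = base frame: x ahead of the robot, y to its left, z up, the work surface at z = 0. Lengths are in m, angles in rad, forces in N, time in s.
With the tool pointing down it reaches from about 0.375 to 0.975 m from the base axis. Payload 3.8 kg.
Tool frame: the origin (TCP) lies midway between the tips of the shut fingers; the grasp point (between the pads) lies 19 mm behind it; z points along the fingers, y is the line along which they close (so a half turn about z gives the same grasp; the last joint's range is limited). The gripper opens to 85 mm and grips with 20 to 120 N. Pads are 22 mm wide; open, the fingers measure 114 mm over their backs; the gripper's body (76 mm by 85 mm) begins 54 mm behind the grasp point. The pads swing forward as they close: fully open they stand 13 mm farther back than shut.
Start: joints at [-1.246, 0.264, 1.604, -0, 1.274, -0.037], TCP at [0.239, -0.631, 0.231] pointing down, gripper open.
Joint ranges: [-2.63, 2.63], [-0.94, 2.18], [0.31, 2.57], [-1.31, 4.45], [0, 2.66], [-2.55, 2.55]. Speed limits (rad/s): [2.57, 2.57, 3.14, 3.14, 3.14, 3.14].

## Interface

Orientations are given as a rotation vector (axis times angle).
In Python, from workcell import read_state, vision, ticket gives the robot as it stands. The module is installed in compiled form; this text tells all that it offers.
- The arm moves only by the tool jog_arm, never from a script. Its arguments are lists of equal length, an entry for each row: "turn": the turn, a rotation vector about the tool's x, y, z in rad, a list of three; "delta_pos": the shift along the tool's x, y, z in m, a list of three; "gripper": the finger opening in m, from 0 to 0.0854. In form: {"turn": [[rx, ry, rz], ...], "delta_pos": [[dx, dy, dz], ...], "gripper": [gripper, ...]}. A call has 1 to 20 rows; each row shifts and turns the commanded pose from where the row before left it, along the tool's axes as they then stand; what a row does not reach is not made up. A row lasts 1/12 s, in which the tool goes at most 41.7 mm and 7.16 degrees, less where a joint would pass 70% of its speed; a pose out of reach is approached as far as the arm can. A call with a gripper value outside its range is refused whole. The fingers move at their own pace and stop on an object; "grip_force" is the grip in N (left out, the last holds). Time passes only in rows, so rows that do not move let the fingers close. It gives the time, the measured TCP pose, the force, the opening and the grip force at its end, in the units of the state.
- read_state(): the state, without advancing time (a new reading comes with each control period).
- vision.read_camera(name): name is "scene" or "top" or "wrist"; returns the picture (480x640x3 uint8, red, green, blue); there is no depth.
- vision.calibration(name): a dict with "vfov" (degrees; the focal length in pixels is half the picture's height over the tangent of half this angle, whatever the lens; pixels are square), "cx", "cy" (the principal point, pixels), "R" (3x3) and "t" (3): a world point X has camera coordinates R X + t; the wrist camera has in their place "mount" (4x4, takes a point from camera to tool coordinates, whose origin is the TCP and whose axes are the flange's). Camera axes: x right, y down, z forward; pixel columns grow to the right and rows downward; lengths in m; the calibration is good to about 2 mm. A picture is of the moment at which its call begins: read the wrist's pose just before it. calibration takes no time and is no camera call.
- ticket.finish_job(): hands the job in; it is judged then, once.
The state is a dict: "time": time; "q": joint angles; "joint_vel": joint speeds; "joint_torque": joint torques, N m; "tool_pos": TCP position; "tcp_rot": TCP orientation; "wrist_force": force on the tool from outside, world axes, zero at the start; "torque": the same for the moment, N m; "width": opening from 0.0 (shut) to 1.0 (fully open); "grip_force": force on a finger pad.
Only numpy, scipy, OpenCV 4.12 (cv2) and the standard library are available. Lean on these libraries where they do the work, as an engineer would, in place of code of your own. Each camera call takes 0.05 s, during which the arm holds its last target. There are 200 camera calls.

## Working session

There is one attempt and no reset: what is moved stays moved. The work goes in short steps, Python scripts to look and compute and a tool call to move; the robot and the scene stay as the last step left them, time stands still between calls to the robot, and variables do not carry over. Pictures are saved under pics/ and viewed, at most 10 in all, crops included, and the job is handed in when it is done.

Besides the shell and the picture viewer there is one more tool, called after "Call:" by a JSON object that holds its "api" and its "payload", one argument or row to a line. jog_arm: Moves the arm, as the interface text tells. Its arguments: {"type":"object","properties":{"turn":{"type":"array","items":{"type":"array","items":{"type":"number"}}},"delta_pos":{"type":"array","items":{"type":"array","items":{"type":"number"}}},"gripper":{"type":"array","items":{"type":"number"}},"grip_force":{"type":"number"}},"required":["turn","delta_pos","gripper"]}

```bash
mkdir -p pics
python3 - <<'E'
from workcell import read_state, vision
import cv2,numpy as np
s=read_state(); print(s)
for n in("scene","top"):
    im=vision.read_camera(n); cv2.imwrite(f"pics/{n}0.png",im[:,:,::-1]); print(n,vision.calibration(n))
print(vision.calibration("wrist"))
E
```

```text
{'time': 0.0, 'q': array([-1.24592546e+00,  2.64766578e-01,  1.60537342e+00,  1.82335288e-05,
        1.27371622e+00, -3.69238496e-02]), 'joint_vel': array([ 4.47944944e-04,  1.68745292e-03, -8.25548010e-04, -1.76695956e-03,
        8.81255228e-05, -1.57453571e-03]), 'joint_torque': array([-5.01892919e-04, -5.15113306e+01, -3.67313612e+01, -2.27574367e-05,
        1.28411743e-02,  1.00665852e-05]), 'tool_pos': array([ 0.2386722 , -0.63060851,  0.22995331]), 'tcp_rot': array([-3.08812559e+00, -5.64799591e-01,  4.82707289e-04]), 'wrist_force': array([-0.43820514, -0.15414548,  0.51243312]), 'torque': array([-0.00993735,  0.02538464, -0.0018083 ]), 'grip_force': 0.0, 'width': 1.0019637811035227}
scene {'vfov': 51.731816813134415, 'cx': 316.3336050048646, 'cy': 235.4881489763069, 'R': array([[-0.46199108, -0.88660896,  0.0221087 ],
       [-0.39334875,  0.18249485, -0.90109511],
       [ 0.79488427, -0.42499433, -0.43305752]]), 't': array([0.15980252, 0.29449835, 0.75782083])}
top {'vfov': 51.48063864328848, 'cx': 324.4067479410441, 'cy': 250.37663683774895, 'R': array([[ 0.00552484, -0.99996425, -0.00640092],
       [-0.99685117, -0.00500107, -0.07913747],
       [ 0.07910263,  0.00681799, -0.99684316]]), 't': array([-0.07054238,  0.50091164,  0.95679621])}
{'vfov': 60.10598504969743, 'cx': 312.73802842001703, 'cy': 237.71132779178018, 'mount': array([[-5.03933975e-05, -9.45806165e-01, -3.24731729e-01,
         8.49090245e-02],
       [ 9.99999739e-01, -2.81676943e-04,  6.65221122e-04,
         7.28516127e-04],
       [-7.20639679e-04, -3.24731611e-01,  9.45805932e-01,
        -1.40581513e-01],
       [ 0.00000000e+00,  0.00000000e+00,  0.00000000e+00,
         1.00000000e+00]])}
```

View pics/top0.png

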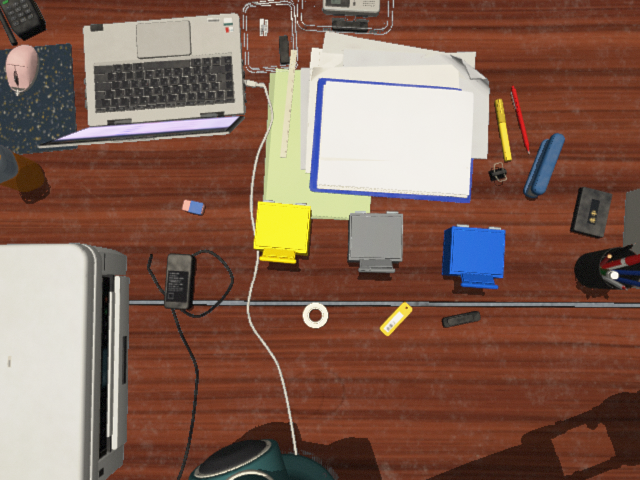

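View pics/scene0.png

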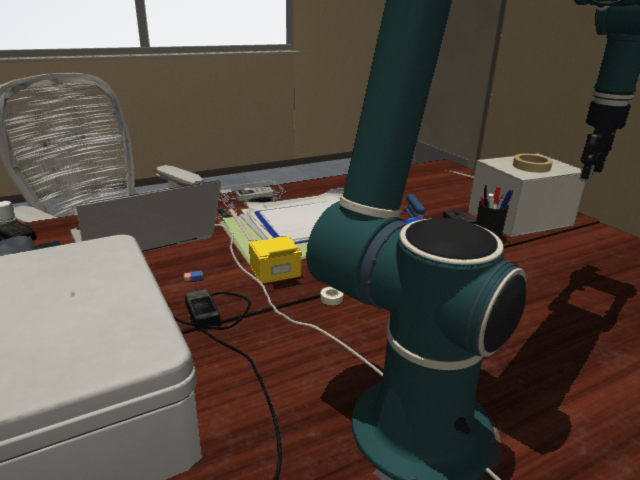

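The top view shows the boxes with their fronts towards the robot: yellow at (282,228), grey at (376,237), blue at (474,252). The tape (315,315), tag (397,319) and clip pack (461,319) lie in front of them. The scene view shows only the yellow box, at (275,260).

```bash
cat > h.py <<'E'
import cv2,numpy as np
from workcell import vision
def ray(n,uv,z):
    c=vision.calibration(n);f=240/np.tan(np.radians(c["vfov"]/2))
    d=c["R"].T@np.array([(uv[0]-c["cx"])/f,(uv[1]-c["cy"])/f,1]);o=-c["R"].T@c["t"]
    return o+d*(z-o[2])/d[2]
E
python3 - <<'E'
from h import *
im=cv2.imread("pics/top0.png");hsv=cv2.cvtColor(im,cv2.COLOR_BGR2HSV)
M={"yellow":((24,200,190),(34,255,255),(250,195,320,270)),"grey":((0,0,105),(179,60,150),(340,205,412,275)),"blue":((100,180,150),(125,255,255),(435,215,515,295))}
out=[]
for n,(lo,hi,b) in M.items():
    m=np.zeros(im.shape[:2],np.uint8);x0,y0,x1,y1=b
    m[y0:y1,x0:x1]=cv2.inRange(hsv,lo,hi)[y0:y1,x0:x1]
    p=cv2.morphologyEx(m,cv2.MORPH_OPEN,np.ones((25,46),np.uint8))
    c=max(cv2.findContours(p,0,2)[0],key=cv2.contourArea);r=cv2.minAreaRect(c);bx=cv2.boxPoints(r)
    W=np.array([ray("top",q,.068)[:2] for q in bx]);print(n,r,'\n',W.round(4),'sides',[np.linalg.norm(W[i]-W[i-1]).round(4) for i in range(4)],'ctr',W.mean(0).round(4))
    cr=cv2.resize(im[190:300,:][:, (x0-10):(x1+20)],None,fx=5,fy=5,interpolation=0)
    cv2.polylines(cr,[((bx-[x0-10,190])*5).astype(int)],True,(0,0,255),1);out.append(cr[:, :500])
cv2.imwrite("pics/crop.png",cv2.resize(np.hstack(out),(800,int(800*550/sum(o.shape[1] for o in out)))))
for n,q,z in[("tape",(315,315),.018),("tag",(397,319),.009),("tagtop",(409,304),.009),("clip",(461,319),.014),("clipL",(443,322),.014),("brick",(179,281),.028),("brickbr",(192,307),.028)]:print(n,ray("top",q,z).round(3))
E
```

```text
yellow ((282.5, 225.0), (36.0, 49.0), 90.0) 
 [[ 0.5786  0.057 ]
 [ 0.579  -0.0351]
 [ 0.5111 -0.0357]
 [ 0.5106  0.0559]] sides [np.float64(0.0679), np.float64(0.0921), np.float64(0.0679), np.float64(0.0915)] ctr [0.5448 0.0105]Traceback (most recent call last):
  File "<stdin>", line 9, in <module>
ValueError: max() iterable argument is empty
```

Run:
```python
import cv2
im=cv2.imread("pics/top0.png");cv2.imwrite("pics/crop.png",cv2.resize(im[195:335,250:516],None,fx=3,fy=3,interpolation=cv2.INTER_CUBIC))
```

```text
(no output)
```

View pics/crop.png

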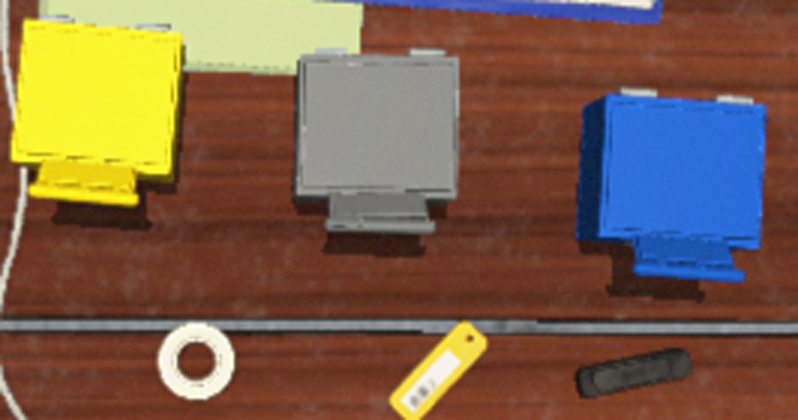

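Yellow lid corners in the 3x crop are (24,20),(181,33),(169,175),(13,160), with its rim at (33,190)-(138,200). Blue lid corners are (607,96),(765,104),(758,248),(598,238), with its rim at (635,269)-(743,275). The grey lid is unyawed at (298,57)-(457,197).

Run:
```python
from h import *
P={"yellow":([(24,20),(181,33),(169,175),(13,160)],[(33,191),(138,200)]),"grey":([(298,57),(458,57),(457,197),(297,196)],[(326,227),(433,227)]),"blue":([(607,96),(765,104),(758,248),(598,238)],[(635,269),(743,275)])}
for n,(c,t) in P.items():
    g=lambda q,z:ray("top",(q[0]/3+250-.3,q[1]/3+195-.3),z)[:2]
    W=np.array([g(q,.068) for q in c]);T=np.array([g(q,.089) for q in t])
    ey=(W[0]-W[1]+W[3]-W[2]);yaw=np.arctan2(-ey[0],ey[1]);ex=W[0]+W[1]-W[2]-W[3];yaw2=np.arctan2(ex[1],ex[0])
    u=np.array([np.cos(yaw),np.sin(yaw)]);ct=W.mean(0)
    print(n,'ctr',ct.round(4),'yaw',yaw.round(3),yaw2.round(3),'sides',[np.linalg.norm(W[i]-W[i-1]).round(3) for i in range(4)],'rim',T.mean(0).round(4),'pred',(ct-.064*u).round(4),'rimw',np.linalg.norm(T[0]-T[1]).round(3))
for n,q,z in[("tape",(315,315),.018),("tagc",(397,319),.009),("tagtop",(409,304),.009),("clip",(461,319),.014),("clipL",(443,322),.014),("brick",(179,281),.028),("brickbr",(192,307),.028)]:print(n,ray("top",q,z).round(3))
```

```text
yellow ctr [0.541  0.0115] yaw -0.085 -0.069 sides [np.float64(0.088), np.float64(0.099), np.float64(0.089), np.float64(0.098)] rim [0.478  0.0156] pred [0.4773 0.0169] rimw 0.064
grey ctr [ 0.5232 -0.1635] yaw 0.002 -0.01 sides [np.float64(0.087), np.float64(0.1), np.float64(0.088), np.float64(0.099)] rim [ 0.4599 -0.1626] pred [ 0.4592 -0.1636] rimw 0.065
blue ctr [ 0.4963 -0.3521] yaw -0.052 -0.074 sides [np.float64(0.089), np.float64(0.098), np.float64(0.09), np.float64(0.099)] rim [ 0.4337 -0.3489] pred [ 0.4323 -0.3488] rimw 0.065
tape [ 0.375 -0.05   0.018]
tagc [ 0.368 -0.211  0.009]
tagtop [ 0.397 -0.235  0.009]
clip [ 0.369 -0.335  0.014]
clipL [ 0.363 -0.3    0.014]
brick [0.44  0.214 0.028]
brickbr [0.39  0.187 0.028]
```

```bash
cat >> h.py <<'E'
from scipy.spatial.transform import Rotation as R
from workcell import read_state
BOX={"blue":((.496,-.352),-.063),"yellow":((.541,.012),-.077)}
def orient(yaw,b):
    s,c=np.sin(b),np.cos(b)
    return R.from_euler("z",yaw)*R.from_matrix(np.array([[c,0,s],[0,-1,0],[s,0,-c]]))
def world(n,x,z,y=0):
    (a,b),w=BOX[n];return np.array([a+x*np.cos(w)-y*np.sin(w),b+x*np.sin(w)+y*np.cos(w),z])
def plan(p1,R1,n):
    s=read_state();p=s["tool_pos"];Q=R.from_rotvec(s["tcp_rot"]);w=(Q.inv()*R1).as_rotvec()/n;d=(p1-p)/n
    print("turn/row",w.round(4),"deg",np.degrees(np.linalg.norm(w)).round(2),"mm",np.linalg.norm(d)*1e3)
    D=[]
    for i in range(n):
        D.append(Q.inv().apply(d).round(4).tolist());Q=Q*R.from_rotvec(w)
    print(D)
E
python3 - <<'E'
from h import *
plan(world("blue",-.16,.17),orient(-.063,.65),12)
E
```

```text
turn/row [-0.0117  0.0534  0.0341] deg 3.69 mm 25.88833364255705
[[0.0161, -0.0196, 0.005], [0.0152, -0.0202, 0.0057], [0.0141, -0.0208, 0.0062], [0.0131, -0.0213, 0.0067], [0.012, -0.0218, 0.0071], [0.0108, -0.0223, 0.0074], [0.0097, -0.0227, 0.0077], [0.0085, -0.0231, 0.0079], [0.0072, -0.0235, 0.0081], [0.006, -0.0238, 0.0082], [0.0047, -0.0241, 0.0082], [0.0035, -0.0243, 0.0081]]
```

Call:
{"api": "jog_arm", "payload": {
  "turn": [
    [-0.0117,0.0534,0.0341],
    [-0.0117,0.0534,0.0341],
    [-0.0117,0.0534,0.0341],
    [-0.0117,0.0534,0.0341],
    [-0.0117,0.0534,0.0341],
    [-0.0117,0.0534,0.0341],
    [-0.0117,0.0534,0.0341],
    [-0.0117,0.0534,0.0341],
    [-0.0117,0.0534,0.0341],
    [-0.0117,0.0534,0.0341],
    [-0.0117,0.0534,0.0341],
    [-0.0117,0.0534,0.0341],
    [0,0,0],
    [0,0,0],
    [0,0,0]
  ],
  "delta_pos": [
    [0.016,-0.02,0.005],
    [0.015,-0.02,0.006],
    [0.014,-0.021,0.006],
    [0.013,-0.021,0.007],
    [0.012,-0.022,0.007],
    [0.011,-0.022,0.007],
    [0.01,-0.023,0.008],
    [0.0085,-0.023,0.008],
    [0.007,-0.0235,0.008],
    [0.006,-0.024,0.008],
    [0.005,-0.024,0.008],
    [0.0035,-0.024,0.008],
    [0,0,0],
    [0,0,0],
    [0,0,0]
  ],
  "gripper": [0,0,0,0,0,0,0,0,0,0,0,0,0,0,0]
}}

```text
time: 1.35
tool_pos: [0.3363, -0.3437, 0.1716]
tcp_rot: [2.953, -0.092, 0.997]
wrist_force: [0.2, -0.6, 1.0]
width: 0.001
grip_force: 0.0
```

```bash
cat >> h.py <<'E'
def rel(p,Rm,pts):  # rows along pts (world, TCP), fixed orientation, from p
    D=[]
    for q in pts: D.append((Rm.inv().apply(q-p)*1e3).round(1).tolist());p=q
    return D
E
python3 - <<'E'
from h import *
s=read_state();print(s["q"].round(3),s["tool_pos"],R.from_rotvec(s["tcp_rot"]).as_matrix().round(3))
cv2.imwrite("pics/w1.png",vision.read_camera("wrist")[:,:,::-1])
Q=R.from_rotvec(s["tcp_rot"]);c=vision.calibration("wrist");f=240/np.tan(np.radians(c["vfov"]/2));M=np.linalg.inv(c["mount"])
for y in(-.03,.03):
    t=Q.inv().apply(world("blue",-.064,.087,y)-s["tool_pos"]);k=M@np.r_[t,1];print("rim end px",c["cx"]+f*k[0]/k[2],c["cy"]+f*k[1]/k[2])
plan(world("blue",-.11,.065),orient(-.063,.65),6)
E
```

```text
[-1.276 -0.255  2.379  0.788  0.925 -0.104] [ 0.33633462 -0.34373765  0.17163543] [[ 0.794 -0.063  0.605]
 [-0.048 -0.998 -0.041]
 [ 0.606  0.004 -0.795]]
rim end px 354.9574147159249 190.6187401372605
rim end px 262.8090426314931 190.4806988187359
turn/row [ 0.0007 -0.0003  0.0004] deg 0.05 mm 19.713256691740572
[[-0.0043, -0.0005, 0.0192], [-0.0043, -0.0005, 0.0192], [-0.0043, -0.0005, 0.0192], [-0.0043, -0.0005, 0.0192], [-0.0043, -0.0005, 0.0192], [-0.0043, -0.0005, 0.0192]]
```

View pics/w1.png

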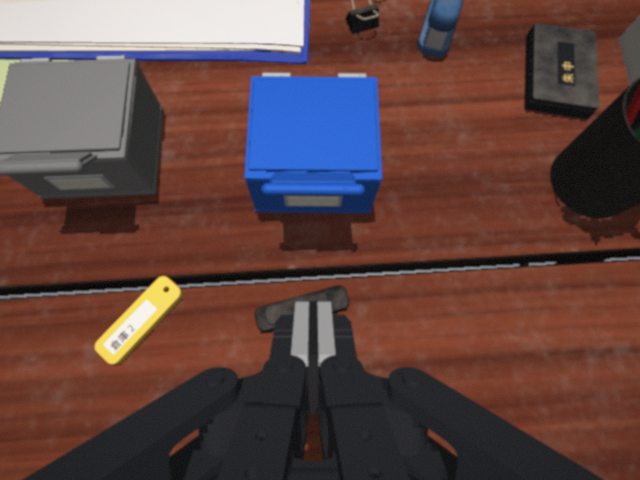

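The rim appears at (264..363, 188), where I predicted (263..355, 190), so the estimate holds. The clip pack is well below the fingers. Approaching the front of the blue tab now.

Call:
{"api": "jog_arm", "payload": {
  "turn": [
    [0,0,0],
    [0,0,0],
    [0,0,0],
    [0,0,0],
    [0,0,0],
    [0,0,0],
    [0,0,0]
  ],
  "delta_pos": [
    [-0.0043,0,0.0192],
    [-0.0043,0,0.0192],
    [-0.0043,0,0.0192],
    [-0.0043,0,0.0192],
    [-0.0043,0,0.0192],
    [-0.0043,0,0.0192],
    [0,0,0]
  ],
  "gripper": [0,0,0,0,0,0,0]
}}

```text
time: 1.98
tool_pos: [0.386, -0.3464, 0.0615]
tcp_rot: [2.958, -0.093, 0.995]
wrist_force: [-0.6, 0.5, 0.1]
width: 0.002
grip_force: 0.0
```

```bash
cat >> h.py <<'E'
def arc(n,b,x0=-.068,z0=.065,th=1.8,N=36):
    s=read_state();yaw=BOX[n][1];Rm=orient(yaw,b);h=.011*np.array([np.cos(b),np.sin(b)])
    print("q",s["q"].round(3),"pos",s["tool_pos"].round(4),"approach total mm",(Rm.inv().apply(world(n,x0,z0)-s["tool_pos"])*1e3).round(1))
    H=np.array([.045,.062]);C0=np.array([x0,z0])+h-H;P=[]
    for t in np.linspace(0,th,N+1)[1:]:
        c=np.cos(t);k=np.sin(t);C=H+np.array([c*C0[0]+k*C0[1],-k*C0[0]+c*C0[1]])-h
        P.append(world(n,*C))
    D=rel(world(n,x0,z0),Rm,P);print([[d[0],d[2]] for d in D])
E
python3 -c "
from h import *
arc('blue',.65)"
```

```text
q [-1.151  0.005  2.413  1.035  0.672 -0.34 ] pos [ 0.386  -0.3464  0.0615] approach total mm [35.7 -1.3 22.7]
[[3.6, -3.8], [3.8, -3.6], [4.0, -3.4], [4.2, -3.2], [4.3, -3.0], [4.5, -2.8], [4.6, -2.5], [4.7, -2.3], [4.8, -2.1], [4.9, -1.8], [5.0, -1.6], [5.1, -1.3], [5.1, -1.1], [5.2, -0.8], [5.2, -0.5], [5.2, -0.3], [5.2, -0.0], [5.2, 0.2], [5.2, 0.5], [5.2, 0.8], [5.1, 1.0], [5.1, 1.3], [5.0, 1.5], [4.9, 1.8], [4.8, 2.0], [4.7, 2.3], [4.6, 2.5], [4.5, 2.7], [4.3, 2.9], [4.2, 3.2], [4.0, 3.4], [3.8, 3.6], [3.7, 3.7], [3.5, 3.9], [3.3, 4.1], [3.1, 4.2]]
```

Call:
{"api": "jog_arm", "payload": {
  "turn": [
    [0,0,0],
    [0,0,0],
    [0,0,0],
    [0,0,0],
    [0,0,0],
    [0,0,0],
    [0,0,0],
    [0,0,0],
    [0,0,0],
    [0,0,0],
    [0,0,0],
    [0,0,0],
    [0,0,0],
    [0,0,0]
  ],
  "delta_pos": [
    [0.006,0,0.0038],
    [0.006,0,0.0038],
    [0.006,0,0.0038],
    [0.006,0,0.0038],
    [0.006,0,0.0038],
    [0.0057,0,0.0037],
    [0.0036,0,-0.0038],
    [0.0038,0,-0.0036],
    [0.004,0,-0.0034],
    [0.0042,0,-0.0032],
    [0.0043,0,-0.003],
    [0.0045,0,-0.0028],
    [0.0046,0,-0.0025],
    [0.0047,0,-0.0023]
  ],
  "gripper": [0,0,0,0,0,0,0,0,0,0,0,0,0,0]
}}

```text
time: 3.15
tool_pos: [0.4396, -0.3498, 0.1081]
tcp_rot: [2.954, -0.093, 0.997]
wrist_force: [0.7, 0.4, -1.1]
width: 0.0
grip_force: 0.3
```

Run:
```python
from h import *
cv2.imwrite("pics/w2.png",vision.read_camera("wrist")[:,:,::-1]);print(read_state()["q"].round(3))
```

```text
[-1.033 -0.03   2.329  0.943  0.665 -0.114]
```

View pics/w2.png

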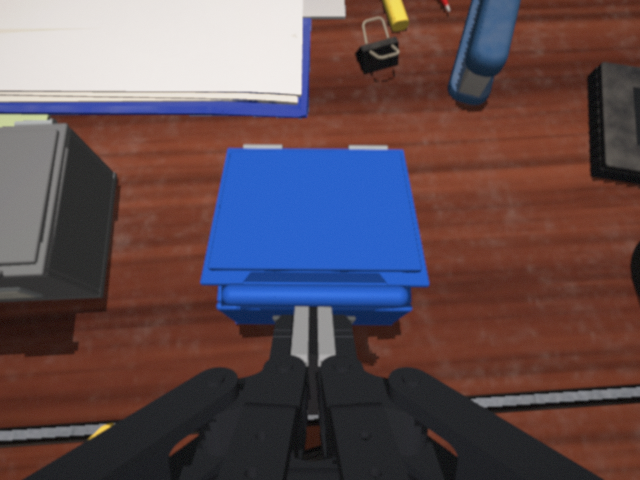

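The picture shows the blue lid tilting up on the fingertip: its front edge is wider at row 275, with the rim at (222..410, 295). I'll continue along the arc.

Call:
{"api": "jog_arm", "payload": {
  "turn": [
    [0,0,0],
    [0,0,0],
    [0,0,0],
    [0,0,0],
    [0,0,0],
    [0,0,0],
    [0,0,0],
    [0,0,0],
    [0,0,0],
    [0,0,0],
    [0,0,0],
    [0,0,0],
    [0,0,0],
    [0,0,0],
    [0,0,0],
    [0,0,0],
    [0,0,0],
    [0,0,0],
    [0,0,0],
    [0,0,0]
  ],
  "delta_pos": [
    [0.0048,0,-0.0021],
    [0.0049,0,-0.0018],
    [0.005,0,-0.0016],
    [0.0051,0,-0.0013],
    [0.0051,0,-0.0011],
    [0.0052,0,-0.0008],
    [0.0052,0,-0.0005],
    [0.0052,0,-0.0003],
    [0.0052,0,0],
    [0.0052,0,0.0002],
    [0.0052,0,0.0005],
    [0.0052,0,0.0008],
    [0.0051,0,0.001],
    [0.0051,0,0.0013],
    [0.005,0,0.0015],
    [0.0049,0,0.0018],
    [0.0048,0,0.002],
    [0.0047,0,0.0023],
    [0.0046,0,0.0025],
    [0.0045,0,0.0027]
  ],
  "gripper": [0,0,0,0,0,0,0,0,0,0,0,0,0,0,0,0,0,0,0,0]
}}

```text
time: 4.87
tool_pos: [0.5237, -0.3548, 0.1624]
tcp_rot: [2.954, -0.092, 0.997]
wrist_force: [-0.6, 0.2, 0.2]
width: -0.002
grip_force: 0.2
```

Call:
{"api": "jog_arm", "payload": {
  "turn": [
    [0,0,0],
    [0,0,0],
    [0,0,0],
    [0,0,0],
    [0,0,0],
    [0,0,0],
    [0,0,0],
    [0,0,0],
    [0,0,0],
    [0,0,0]
  ],
  "delta_pos": [
    [0.0043,0,0.0029],
    [0.0042,0,0.0032],
    [0.004,0,0.0034],
    [0.0038,0,0.0036],
    [0.0037,0,0.0037],
    [0.0035,0,0.0039],
    [0.0033,0,0.0041],
    [0.0031,0,0.0042],
    [0,0,0],
    [0,0,0]
  ],
  "gripper": [0,0,0,0,0,0,0,0,0,0]
}}

```text
time: 5.7
tool_pos: [0.5646, -0.3572, 0.1571]
tcp_rot: [2.955, -0.092, 0.997]
wrist_force: [-0.5, 0.2, -0.1]
width: 0.003
grip_force: 0.0
```

Run:
```python
from h import *
cv2.imwrite("pics/t2.png",cv2.resize(vision.read_camera("top")[130:330,220:530,::-1],None,fx=2,fy=2))
```

```text
(no output)
```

View pics/t2.png

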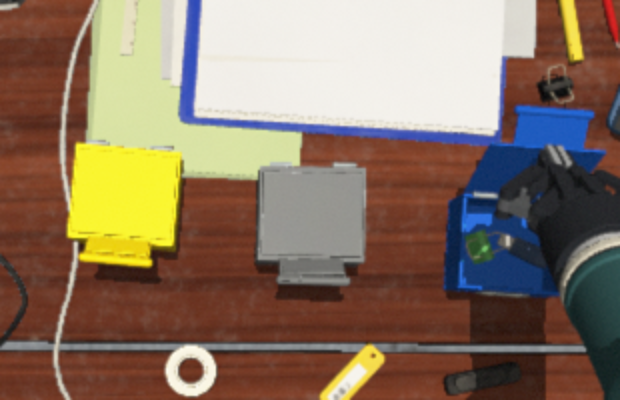

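The top view shows the blue lid thrown back beyond vertical, its tab at crop (553,128), with the box contents visible. Grey and yellow are shut and the bystanders haven't moved. Retreating, then checking reach for yellow.

Call:
{"api": "jog_arm", "payload": {
  "turn": [
    [0,0,0],
    [0,0,0],
    [0,0,0],
    [0,0,0],
    [0,0,0],
    [0,0,0]
  ],
  "delta_pos": [
    [-0.01,0,-0.01],
    [-0.005,0,-0.025],
    [0,0,-0.03],
    [0,0,-0.03],
    [0,0,-0.03],
    [0,0,0]
  ],
  "gripper": [0,0,0,0,0,0]
}}

```text
time: 6.25
tool_pos: [0.4758, -0.3539, 0.254]
tcp_rot: [2.944, -0.092, 1.003]
wrist_force: [1.0, -1.4, 0.3]
width: -0.002
grip_force: 0.0
```

Run:
```python
from h import *
from scipy.optimize import least_squares
s=read_state();print(s["tool_pos"],s["q"].round(3))
D=[([-1.24592546,.264766578,1.60537342],[.2386722,-.63060851,.22995331],[-3.08812559,-.564799591,0]),
([-1.276,-.255,2.379],[.33633462,-.34373765,.17163543],[2.953,-.092,.997]),
([-1.151,.005,2.413],[.386,-.3464,.0615],[2.958,-.093,.995]),
([-1.033,-.03,2.329],[.4396,-.3498,.1081],[2.954,-.093,.997]),
(s["q"][:3],s["tool_pos"],s["tcp_rot"])]
def wc(v,q):
    h,a,L1,L2,d=v;r=L1*np.sin(q[1])+L2*np.sin(q[1]+q[2]);z=h+L1*np.cos(q[1])+L2*np.cos(q[1]+q[2])
    return np.array([r*np.cos(q[0])-a*np.sin(q[0]),r*np.sin(q[0])+a*np.cos(q[0]),z])
f=lambda v:np.concatenate([wc(v,q)+v[4]*R.from_rotvec(r).as_matrix()[:,2]-p for q,p,r in D])
o=least_squares(f,[.2,.02,.45,.45,.2]);v=o.x;print("h,a,L1,L2,d",v.round(4),"res",abs(o.fun).max())
h,a,L1,L2,d=v
def q3(p,Rm):
    w=p-d*Rm.as_matrix()[:,2];r=np.sqrt(w[0]**2+w[1]**2-a*a);e=np.hypot(r,w[2]-h);c=(e*e-L1**2-L2**2)/2/L1/L2
    q=np.arccos(np.clip(c,-1,1));return q,np.arctan2(r,w[2]-h)-np.arctan2(L2*np.sin(q),L1+L2*np.cos(q))
for b in(0,.2,.35,.5,.65):
    print(b,[np.round(q3(world("yellow",x,z),orient(-.077,b)),2).tolist() for x,z in((-.13,.17),(-.1,.065),(-.068,.065),(.06,.16))])
```

```text
[ 0.47575376 -0.35385557  0.25404543] [-0.965 -0.179  2.159  0.69   0.839  0.28 ]
h,a,L1,L2,d [0.2494 0.0252 0.5121 0.5655 0.347 ] res 0.0007050559738037421
0 [[2.2, -0.2], [2.24, -0.01], [2.18, 0.05], [1.84, 0.18]]
0.2 [[2.32, -0.36], [2.38, -0.14], [2.32, -0.07], [1.99, 0.06]]
0.35 [[2.42, -0.47], [2.48, -0.23], [2.42, -0.15], [2.1, -0.02]]
0.5 [[2.52, -0.58], [2.58, -0.3], [2.53, -0.22], [2.21, -0.09]]
0.65 [[2.62, -0.69], [2.68, -0.35], [2.62, -0.26], [2.32, -0.15]]
```

Run:
```python
from h import *
plan(world("yellow",-.12,.18),orient(-.077,.35),18)
```

```text
turn/row [ 0.0001 -0.017   0.0008] deg 0.98 mm 21.45420951079546
[[-0.0059, -0.0206, 0.0004], [-0.0059, -0.0206, 0.0005], [-0.0059, -0.0206, 0.0006], [-0.0059, -0.0206, 0.0007], [-0.0059, -0.0206, 0.0008], [-0.0059, -0.0206, 0.0009], [-0.0059, -0.0206, 0.0011], [-0.0059, -0.0206, 0.0012], [-0.0059, -0.0206, 0.0013], [-0.0059, -0.0206, 0.0014], [-0.0059, -0.0206, 0.0015], [-0.0059, -0.0206, 0.0016], [-0.0058, -0.0206, 0.0017], [-0.0058, -0.0206, 0.0018], [-0.0058, -0.0206, 0.0019], [-0.0058, -0.0206, 0.002], [-0.0058, -0.0206, 0.0021], [-0.0058, -0.0205, 0.0022]]
```

Call:
{"api": "jog_arm", "payload": {
  "turn": [
    [0,-0.017,0.001],
    [0,-0.017,0.001],
    [0,-0.017,0.001],
    [0,-0.017,0.001],
    [0,-0.017,0.001],
    [0,-0.017,0.001],
    [0,-0.017,0.001],
    [0,-0.017,0.001],
    [0,-0.017,0.001],
    [0,-0.017,0.001],
    [0,-0.017,0.001],
    [0,-0.017,0.001],
    [0,-0.017,0.001],
    [0,-0.017,0.001],
    [0,-0.017,0],
    [0,-0.017,0],
    [0,-0.017,0],
    [0,-0.017,0],
    [0,0,0],
    [0,0,0]
  ],
  "delta_pos": [
    [-0.006,-0.0206,0],
    [-0.006,-0.0206,0.0005],
    [-0.006,-0.0206,0.0005],
    [-0.006,-0.0206,0.001],
    [-0.006,-0.0206,0.001],
    [-0.006,-0.0206,0.001],
    [-0.006,-0.0206,0.001],
    [-0.006,-0.0206,0.001],
    [-0.006,-0.0206,0.001],
    [-0.006,-0.0206,0.0015],
    [-0.006,-0.0206,0.0015],
    [-0.006,-0.0206,0.0015],
    [-0.006,-0.0206,0.002],
    [-0.006,-0.0206,0.002],
    [-0.006,-0.0206,0.002],
    [-0.006,-0.0206,0.002],
    [-0.006,-0.0206,0.002],
    [-0.006,-0.0206,0.002],
    [0,0,0],
    [0,0,0]
  ],
  "gripper": [0,0,0,0,0,0,0,0,0,0,0,0,0,0,0,0,0,0,0,0]
}}

```text
time: 7.92
tool_pos: [0.4188, 0.0249, 0.1747]
tcp_rot: [3.085, -0.112, 0.536]
wrist_force: [-0.3, 0.2, 0.1]
width: 0.002
grip_force: 0.0
```

Run:
```python
from h import *
s=read_state();print(s["q"].round(3),s["wrist_force"])
cv2.imwrite("pics/w3.png",vision.read_camera("wrist")[:,:,::-1])
Q=R.from_rotvec(s["tcp_rot"]);c=vision.calibration("wrist");f=240/np.tan(np.radians(c["vfov"]/2));M=np.linalg.inv(c["mount"])
for y in(-.0325,.0325):
    t=Q.inv().apply(world("yellow",-.064,.087,y)-s["tool_pos"]);k=M@np.r_[t,1];print("rim end px",c["cx"]+f*k[0]/k[2],c["cy"]+f*k[1]/k[2])
plan(world("yellow",-.1,.067),orient(-.077,.35),6)
```

```text
[ 0.023 -0.451  2.401 -0.037  0.85   1.687] [-0.26898461  0.20300664  0.09745989]
rim end px 373.38203777159896 198.98386157637887
rim end px 264.83974580233485 198.49889058899294
turn/row [-0.0009  0.0009  0.0002] deg 0.07 mm 18.393544372194725
[[-0.0026, 0.0005, 0.0182], [-0.0026, 0.0005, 0.0182], [-0.0026, 0.0005, 0.0182], [-0.0026, 0.0005, 0.0182], [-0.0026, 0.0005, 0.0182], [-0.0026, 0.0005, 0.0182]]
```

View pics/w3.png

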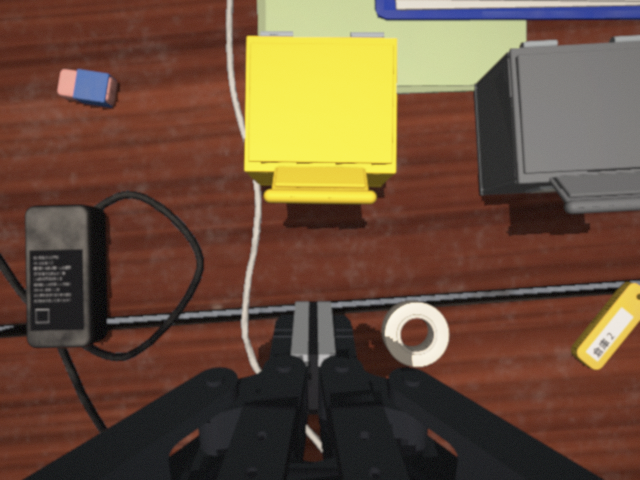

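The yellow rim is at (265..376, 196), against a predicted (265..373, 199), and the tape ring and cable are well below the tool. Descending in front of the tab.

Call:
{"api": "jog_arm", "payload": {
  "turn": [
    [0,0,0],
    [0,0,0],
    [0,0,0],
    [0,0,0],
    [0,0,0],
    [0,0,0],
    [0,0,0]
  ],
  "delta_pos": [
    [-0.0026,0.0005,0.018],
    [-0.0026,0.0005,0.018],
    [-0.0026,0.0005,0.018],
    [-0.0026,0.0005,0.018],
    [-0.0026,0.0005,0.018],
    [-0.0026,0.0005,0.018],
    [0,0,0]
  ],
  "gripper": [0,0,0,0,0,0,0]
}}

```text
time: 8.55
tool_pos: [0.4384, 0.0184, 0.0649]
tcp_rot: [3.085, -0.121, 0.528]
wrist_force: [-1.1, 0.5, -0.2]
width: -0.001
grip_force: 0.0
```

```bash
python3 -c "
from h import *
arc('yellow',.35,-.073,.067,1.86,36)"
```

```text
q [ 0.004 -0.228  2.48  -0.044  0.552  1.687] pos [0.4384 0.0184 0.0649] approach total mm [28.7 -1.5  8.3]
[[2.5, -5.0], [2.7, -4.9], [3.0, -4.7], [3.2, -4.6], [3.4, -4.4], [3.7, -4.2], [3.9, -4.0], [4.1, -3.8], [4.3, -3.6], [4.4, -3.4], [4.6, -3.1], [4.8, -2.9], [4.9, -2.6], [5.0, -2.4], [5.2, -2.1], [5.3, -1.9], [5.4, -1.6], [5.4, -1.3], [5.5, -1.0], [5.5, -0.7], [5.6, -0.4], [5.6, -0.2], [5.6, 0.1], [5.6, 0.4], [5.5, 0.7], [5.5, 1.0], [5.4, 1.3], [5.4, 1.5], [5.3, 1.8], [5.2, 2.1], [5.1, 2.4], [4.9, 2.6], [4.8, 2.9], [4.6, 3.1], [4.5, 3.3], [4.3, 3.6]]
```

Call:
{"api": "jog_arm", "payload": {
  "turn": [
    [0,0,0],
    [0,0,0],
    [0,0,0],
    [0,0,0],
    [0,0,0],
    [0,0,0],
    [0,0,0],
    [0,0,0],
    [0,0,0],
    [0,0,0],
    [0,0,0],
    [0,0,0],
    [0,0,0],
    [0,0,0]
  ],
  "delta_pos": [
    [0.0058,0,0.0017],
    [0.0058,0,0.0017],
    [0.0058,0,0.0017],
    [0.0058,0,0.0016],
    [0.0058,0,0.0016],
    [0,0,0],
    [0.0025,0,-0.005],
    [0.0027,0,-0.0049],
    [0.003,0,-0.0047],
    [0.0032,0,-0.0046],
    [0.0034,0,-0.0044],
    [0.0037,0,-0.0042],
    [0.0039,0,-0.004],
    [0.0041,0,-0.0038]
  ],
  "gripper": [0,0,0,0,0,0,0,0,0,0,0,0,0,0]
}}

```text
time: 9.72
tool_pos: [0.4849, 0.0167, 0.1141]
tcp_rot: [3.085, -0.118, 0.54]
wrist_force: [-1.2, 0.4, -0.8]
width: -0.004
grip_force: 0.2
```

Run:
```python
from h import *
cv2.imwrite("pics/w4.png",vision.read_camera("wrist")[:,:,::-1]);print(read_state()["q"].round(3))
```

```text
[-0.003 -0.208  2.357 -0.033  0.645  1.667]
```

View pics/w4.png

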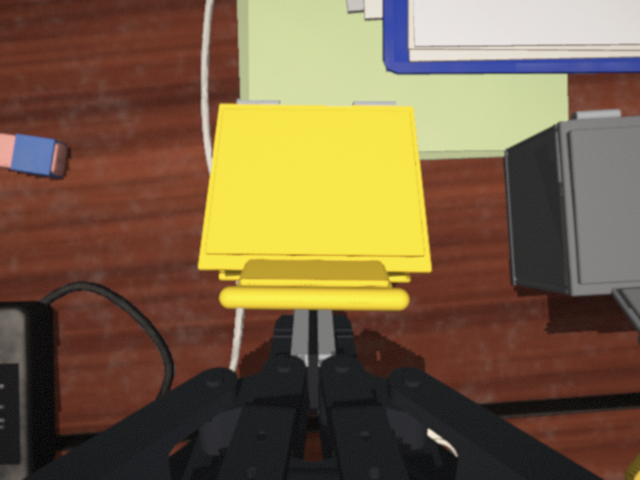

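The yellow lid is lifting on the fingertip, with its rim at (220..408, 297) and a gap to the box below. Continuing the arc.

Call:
{"api": "jog_arm", "payload": {
  "turn": [
    [0,0,0],
    [0,0,0],
    [0,0,0],
    [0,0,0],
    [0,0,0],
    [0,0,0],
    [0,0,0],
    [0,0,0],
    [0,0,0],
    [0,0,0],
    [0,0,0],
    [0,0,0],
    [0,0,0],
    [0,0,0],
    [0,0,0],
    [0,0,0],
    [0,0,0],
    [0,0,0],
    [0,0,0],
    [0,0,0]
  ],
  "delta_pos": [
    [0.0043,0,-0.0036],
    [0.0044,0,-0.0034],
    [0.0046,0,-0.0031],
    [0.0048,0,-0.0029],
    [0.0049,0,-0.0026],
    [0.005,0,-0.0024],
    [0.0052,0,-0.0021],
    [0.0053,0,-0.0019],
    [0.0054,0,-0.0016],
    [0.0054,0,-0.0013],
    [0.0055,0,-0.001],
    [0.0055,0,-0.0007],
    [0.0056,0,-0.0004],
    [0.0056,0,-0.0002],
    [0.0056,0,0.0001],
    [0.0056,0,0.0004],
    [0.0055,0,0.0007],
    [0.0055,0,0.001],
    [0.0054,0,0.0013],
    [0.0054,0,0.0015]
  ],
  "gripper": [0,0,0,0,0,0,0,0,0,0,0,0,0,0,0,0,0,0,0,0]
}}

```text
time: 11.43
tool_pos: [0.5752, 0.0095, 0.1693]
tcp_rot: [3.085, -0.118, 0.538]
wrist_force: [-0.5, -0.3, 0.6]
width: 0.003
grip_force: 0.0
```

Call:
{"api": "jog_arm", "payload": {
  "turn": [
    [0,0,0],
    [0,0,0],
    [0,0,0],
    [0,0,0],
    [0,0,0],
    [0,0,0],
    [0,0,0],
    [0,0,0],
    [0,0,0],
    [0,0,0]
  ],
  "delta_pos": [
    [0.0053,0,0.0018],
    [0.0052,0,0.0021],
    [0.0051,0,0.0024],
    [0.0049,0,0.0026],
    [0.0048,0,0.0029],
    [0.0046,0,0.0031],
    [0.0045,0,0.0033],
    [0.0043,0,0.0036],
    [0,0,0],
    [0,0,0]
  ],
  "gripper": [0,0,0,0,0,0,0,0,0,0]
}}

```text
time: 12.27
tool_pos: [0.6183, 0.0062, 0.1614]
tcp_rot: [3.085, -0.118, 0.537]
wrist_force: [-0.1, -0.1, -0.3]
width: 0.001
grip_force: 0.0
```

Call:
{"api": "jog_arm", "payload": {
  "turn": [
    [0,0,0],
    [0,0,0],
    [0,0,0],
    [0,0,0],
    [0,0,0],
    [0,0,0],
    [0,0,0],
    [0,0,0],
    [0,0,0],
    [0,0,0]
  ],
  "delta_pos": [
    [-0.01,0,-0.01],
    [-0.015,0,-0.02],
    [-0.015,0,-0.025],
    [-0.015,0,-0.025],
    [-0.015,0,-0.025],
    [-0.015,0,-0.025],
    [0,0,0],
    [0,0,0],
    [0,0,0],
    [0,0,0]
  ],
  "gripper": [0,0,0,0,0,0,0,0,0,0]
}}

```text
time: 13.1
tool_pos: [0.4945, 0.0151, 0.2543]
tcp_rot: [3.085, -0.118, 0.536]
wrist_force: [-1.3, -0.1, -0.0]
width: -0.001
grip_force: 0.0
```

Run:
```python
from h import *
cv2.imwrite("pics/t3.png",cv2.resize(vision.read_camera("top")[130:340,140:530,::-1],None,fx=2,fy=2))
```

```text
(no output)
```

View pics/t3.png

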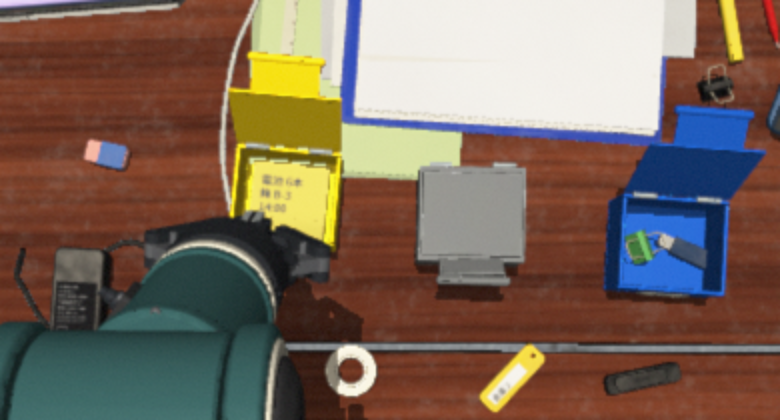

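Both the yellow lid (286,95) and the blue lid (690,150) lean back. Grey is shut, the bystanders are where they stood, and the arm is clear.

```bash
python3 -c "
from workcell import ticket
print(ticket.finish_job())"
```

```text
the job is handed in; nothing more can be done
None
```

The blue and yellow lids are flipped back and staying open by themselves, the grey box is shut, nothing else on the desk was moved, and the job was handed in after about 13 s of the 51 s allowed; `finish_job` returned no verdict, so this rests on the last top picture.

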